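# Empty the spent-cell tray into the flap-top battery box

### The arm

A 7-joint arm with a two-finger parallel gripper is mounted at the origin on the work surface. World frame = base frame: x ahead of the robot, y to its left, z up, the work surface at z = 0. Lengths are in m, angles in rad, forces in N, time in s.
With the tool pointing down it reaches from about 0.4 to 0.875 m from the base axis. Payload 19.3 kg.
Tool frame: the origin (TCP) lies midway between the tips of the shut fingers; the grasp point (between the pads) lies 19 mm behind it; x points along the fingers, y is the direction in which the jaws open and shut, and the axes are right-handed (so a half turn about x gives the same grasp; the last joint's range is limited). The gripper opens to 85 mm and grips with 20 to 120 N. Pads are 22 mm wide; open, the fingers measure 114 mm over their backs; the gripper's body (76 mm by 85 mm) begins 54 mm behind the grasp point. The pads swing forward as they close: fully open they stand 13 mm farther back than shut.
Start: joints at [-1.185, 0.521, -0.036, 1.599, 0.021, 1.021, -0.113], TCP at [0.275, 0.561, 0.192] pointing down, gripper open.
Joint ranges: [-2.91, 2.91], [-0.3, 2.13], [-1.5, 1.42], [0.17, 2.43], [-1.26, 4.41], [0.16, 1.93], [-2.52, 2.52]. Speed limits (rad/s): [1.89, 1.89, 2.39, 2.39, 3.01, 3.01, 3.01].

### API

Orientations are given as a unit quaternion [x, y, z, w].
In Python, from station import robot gives the robot as it stands.
- The arm moves only by the tool drive_tool, never from a script. Its argument "increments" is a list of rows, each a list of 5 numbers: the shift along the world's x, y, z in cm, then the turn about the world's z in rad, then the finger opening in cm, from 0 to 8.54. A call has 1 to 10 rows; each row is the pose to reach, as a shift and turn from the pose commanded when the call began; what a row does not reach only later rows make up. A row lasts 1/8 s, in which the tool goes at most 62.5 mm and 10.7 degrees, less where a joint would pass 70% of its speed; a pose out of reach is approached as far as the arm can. A call with a gripper value outside its range is refused whole. The fingers move at their own pace and stop on an object; "force" is the grip in N (left out, the last holds). Time passes only in rows, so rows that repeat a pose let the fingers close. It gives the time, the measured TCP pose, the force and the opening at its end, in the units of the state.
- robot.read_state(): the state, without advancing time (a new reading comes with each control period).
- robot.read_camera(name): name is "side" or "top" or "wrist"; returns a dict with "frame" (480x640x3 uint8, red, green, blue), "camera_matrix" (3x3 intrinsics, pixels), "R" (3x3) and "t" (3): a world point X has camera coordinates R X + t. Camera axes: x right, y down, z forward; pixel columns grow to the right and rows downward; lengths in m; the calibration is good to about 2 mm. A picture is of the moment at which its call begins. There is no depth.
- robot.hand_in(): hands the job in, once; it reports no verdict.
Trained networks look in the newest picture that a camera, given by its name, has taken for a name from the list of things; names that differ only in an ending like _2 or _b are one class to them, and where a whole thing is asked for, a point or a joint stands for the part that bears it (a point fixed in the world has none). Each returns a list of dicts, best first, with "p" (0 to 1); they miss things now and then, are a little off and sometimes report something else, mostly with a low value. They report only what shows in the picture. A call takes as long as a camera call. They do not tell look-alikes from the thing itself.
- robot.trace(camera, name): "pixels" (480x640 bool, what is visible of it) and "centre" ([row, column] in pixels, amid what is visible of it).
The state is a dict: "clock": time; "joints": joint angles; "qd": joint speeds; "effort": joint torques, N m; "tcp_pos": TCP position; "ee_rot": TCP orientation; "wrist_force": force on the tool from outside, world axes, zero at the start; "wrist_torque": the same for the moment, N m; "opening": finger opening in m.
Only numpy, scipy, OpenCV 4.12 (cv2) and the standard library are available. Lean on these libraries where they do the work, as an engineer would, in place of code of your own. Each camera call takes 0.05 s, during which the arm holds its last target. There are 200 camera calls.

### The job

Take the small white tray that holds two spent battery cells by its grip plate and empty it into the grey battery collection box: push the box's spring flap down with the tray's front lip and tip the tray so that both cells roll in while the lip is still holding the flap open. Then withdraw the tray so that the flap shuts, stand the empty tray upright on the desk and let go of it.

Things in the scene. Friction and masses are not known exactly. Their poses are not given: they have to be found in the camera images.
- tray_handle (a point): Open-fronted white tray with the cells, 120 long (x) x 68 (y), walls 36 high, 160 g. Point: middle of the grip plate at its +x end, 64 above the tray's underside. The plate leans back 20 degrees (its top toward +x), is 10 thick, 50 wide (y), free above 36, top at 85: pinch it across its thickness, in line with its lean. z up when standing. The like tray with a closed front and stamps is not meant.
- tray_lip (a point): Tray's pouring lip at its -x end: middle of the edge, on the underside, 128 along -x from and 54 below the grip point (tray axes). Behind it the 68 wide floor (3 thick) slopes down to the flat at 14 degrees over 39 mm. Cells stay in while the tray is level; tipping it lip-down 35 to 50 degrees rolls them out.
- cell1_center (a point): Spent battery cell in the tray: black cylinder with a copper band and steel ends, 26 diameter x 50 long, about 65 g, lying across the tray (its axis is its y). The point is its centre.
- cell2_center (a point): The second cell, the same as the first.
- box_mouth (a point): Grey fixed battery box, 145 high, hollow to 140 below its flat top. Point: centre of the opening (135 x, 105 y), at top level, z up; box spans x -100 to +85, y +-67 from it. A steel flap fills the opening flush, hinged (dark barrel) on the +x edge, far from the robot. The tray comes from the hinge side, lip pointing to the box's -x, and presses the flap past its middle.
- flap (a joint): Angle of the flap: 0 shut and flush, grows as it is pushed down into the box, to 1.3. A spring shuts it: 1 to 2 N of push 70 mm from the hinge opens it to 0.6. Cells roll past it from about 0.4 open. The lip 80 mm past the hinge and 45 below the top, tray tipped 42 degrees, opens it enough while the tray's underside just clears the hinge edge (by 10 mm); deeper needs more tilt.
There are look-alikes about, which are no part of the job. What is shaped like the part that bears tray_handle but red is not meant.

How it is judged:
On the way:
1. both cells are in the box while the tray's lip is still holding the flap open (value of joint flap above 0.25 rad and contact force between tray and flap above 0.1 N and z of each of cell1_center, cell2_center in the frame of box_mouth below -0.085 m and x of cell1_center in the frame of box_mouth between -0.1 and 0.085 m and y of cell1_center in the frame of box_mouth between -0.067 and 0.067 m and x of cell2_center in the frame of box_mouth between -0.1 and 0.085 m and y of cell2_center in the frame of box_mouth between -0.067 and 0.067 m), for 0.1 s.
At the end, for the whole second after the job is handed in: Both cells lie inside the box (more than 85 mm below its top), the flap is shut (under 0.1 rad), and the tray stands on the desk within 10 degrees of upright, its handle point under 80 mm above the desk, at rest and released (z of each of cell1_center, cell2_center in the frame of box_mouth below -0.085 m and x of cell1_center in the frame of box_mouth between -0.1 and 0.085 m and y of cell1_center in the frame of box_mouth between -0.067 and 0.067 m and x of cell2_center in the frame of box_mouth between -0.1 and 0.085 m and y of cell2_center in the frame of box_mouth between -0.067 and 0.067 m and value of joint flap below 0.1 rad and angle between tray_handle's own z axis and vertical below 0.17 rad and height (world z) of tray_handle below 0.08 m and linear speed of tray below 0.03 m/s); the robot touches nothing.
It also fails if it takes over 72 s, if anything falls off the work surface, if the arm or the gripper's body presses on something with over 40 N, if the wrist force passes 120 N, or if a joint passes its speed limit or range.

## Working session

There is one attempt and no reset: what is moved stays moved. The work goes in short steps, Python scripts to look and compute and a tool call to move; the robot and the scene stay as the last step left them, time stands still between calls to the robot, and variables do not carry over. Pictures are saved under pics/ and viewed, about 8 in all and at most 12, crops included, and the job is handed in when it is done.

Besides the shell and the picture viewer there is one more tool, called as name(argument=value, ...), one argument or row to a line, values as JSON. drive_tool: Moves the arm, as the interface text tells. Its arguments: {"type":"object","properties":{"increments":{"type":"array"},"force":{"type":"number"}},"required":["increments"]}

```bash
ls; mkdir -p pics; python3 - <<'E'
from station import robot
import cv2,numpy as np
s=robot.read_state(); print({k:np.round(v,3) for k,v in s.items()})
ims=[]
for c in ["side","top","wrist"]:
    d=robot.read_camera(c); ims.append(d["frame"]); print(c,np.round(d["camera_matrix"],1).tolist(),np.round(d["R"],3).tolist(),np.round(d["t"],3))
    cv2.imwrite(f"pics/{c}0.png",d["frame"][:,:,::-1])
    for n in ["tray_handle","tray_lip","cell1_center","box_mouth","flap"]:
        for r in robot.trace(c,n): print(c,n,round(r["p"],2),np.round(r["centre"]),r["pixels"].sum())
E
```

```text
pics
{'clock': np.float64(0.0), 'joints': array([-1.185,  0.522, -0.036,  1.6  ,  0.021,  1.021, -0.113]), 'qd': array([ 0.001, -0.001, -0.001,  0.001,  0.   ,  0.001, -0.001]), 'effort': array([-2.0000e-03, -9.2712e+01,  1.9790e+00, -3.6995e+01,  1.8000e-02,
        8.0000e-03,  0.0000e+00]), 'tcp_pos': array([0.275, 0.561, 0.192]), 'ee_rot': array([ 0.159,  0.689, -0.16 ,  0.689]), 'wrist_force': array([-0.392, -0.252, -0.585]), 'wrist_torque': array([-0.003,  0.045, -0.006]), 'opening': np.float64(0.085)}
side [[470.9, 0.0, 312.3], [0.0, 470.9, 240.1], [0.0, 0.0, 1.0]] [[0.975, -0.223, 0.021], [-0.125, -0.617, -0.777], [0.186, 0.755, -0.629]] [-0.512  0.107  1.088]
side tray_handle 0.88 [424. 272.] 3189
side tray_handle 0.57 [350. 350.] 2069
side tray_handle 0.55 [288. 352.] 1705
side tray_lip 0.96 [288. 351.] 1597
side tray_lip 0.89 [349. 348.] 2146
side tray_lip 0.55 [422. 271.] 3153
side cell1_center 0.82 [354. 359.] 265
side box_mouth 0.78 [170. 302.] 4844
side flap 0.73 [146. 303.] 772
top [[612.0, 0.0, 308.6], [0.0, 612.0, 238.9], [0.0, 0.0, 1.0]] [[-0.028, -1.0, -0.014], [-0.994, 0.029, -0.11], [0.11, 0.01, -0.994]] [-0.012  0.527  1.401]
top tray_handle 0.96 [308. 485.] 1982
top tray_handle 0.79 [236. 433.] 1525
top tray_handle 0.69 [213. 358.] 1560
top tray_lip 0.93 [310. 486.] 2043
top tray_lip 0.92 [248. 429.] 1420
top tray_lip 0.88 [211. 357.] 1574
top cell1_center 0.7 [228. 433.] 214
top box_mouth 0.97 [224. 154.] 6617
top flap 0.72 [217. 151.] 2941
wrist [[425.2, 0.0, 316.3], [0.0, 425.2, 242.9], [0.0, 0.0, 1.0]] [[0.44, 0.898, -0.0], [0.862, -0.422, 0.282], [0.253, -0.124, -0.96]] [-0.624 -0.037  0.378]
wrist box_mouth 0.65 [454. 209.] 541
```

View pics/top0.png

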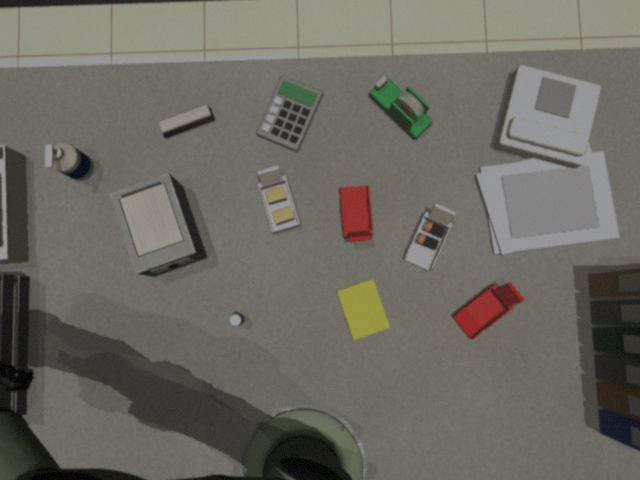

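View pics/side0.png

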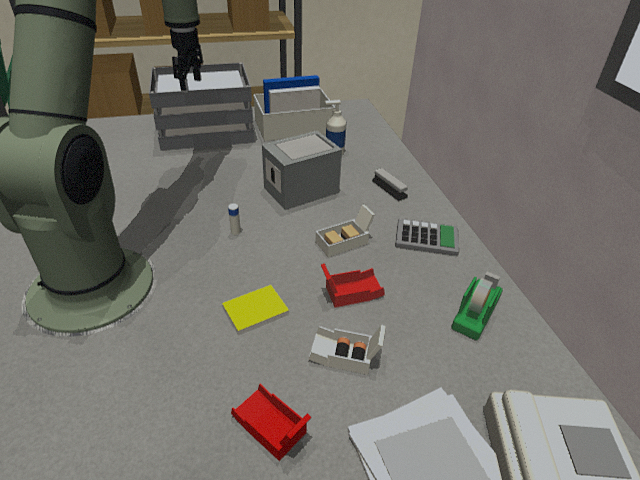

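```bash
cat > h.py <<'E'
import numpy as np,cv2
from station import robot
def cam(d): return d["camera_matrix"],np.array(d["R"]),np.array(d["t"])
def plane(c,uv,z):
    K,R,t=c; o=-R.T@t; r=R.T@np.linalg.inv(K)@np.r_[uv,1]; return o+r*(z-o[2])/r[2]
def proj(c,X):
    K,R,t=c; p=K@(R@np.asarray(X,float)+t); return p[:2]/p[2]
def tri(c1,u1,c2,u2):
    A=[];b=[];O=[]
    M=np.zeros((3,3));v=np.zeros(3)
    for (K,R,t),u in ((c1,u1),(c2,u2)):
        o=-R.T@t;r=R.T@np.linalg.inv(K)@np.r_[u,1];r/=np.linalg.norm(r);P=np.eye(3)-np.outer(r,r);M+=P;v+=P@o
    X=np.linalg.solve(M,v); return X,[np.round(proj(c,X)-u,1) for c,u in ((c1,u1),(c2,u2))]
E
python3 - <<'E'
from h import *
W=np.zeros((600,800,3),np.uint8); C={}
for i,c in enumerate(["top","side"]):
    d=robot.read_camera(c); C[c]=cam(d)
    for j,(x,y,w,hh) in enumerate([[(395,195,80,60),(100,165,120,90)],[(290,310,120,90),(250,120,120,90)]][i]):
        W[i*300:i*300+300,j*400:j*400+400]=cv2.resize(d["frame"][y:y+hh,x:x+w],(400,300),interpolation=cv2.INTER_CUBIC)
cv2.imwrite("pics/crop.png",W[:,:,::-1])
for z in (0,.064): print(plane(C["top"],(444,213),z),plane(C["top"],(418,264),z))
print(plane(C["top"],(153,217),.145))
E
```

```text
[ 0.58284028 -0.35205556  0.        ] [ 0.46271944 -0.28435839  0.        ]
[ 0.57342591 -0.33838285  0.064     ] [ 0.45860496 -0.27367257  0.064     ]
[0.57143612 0.30649083 0.145     ]
```

View pics/crop.png

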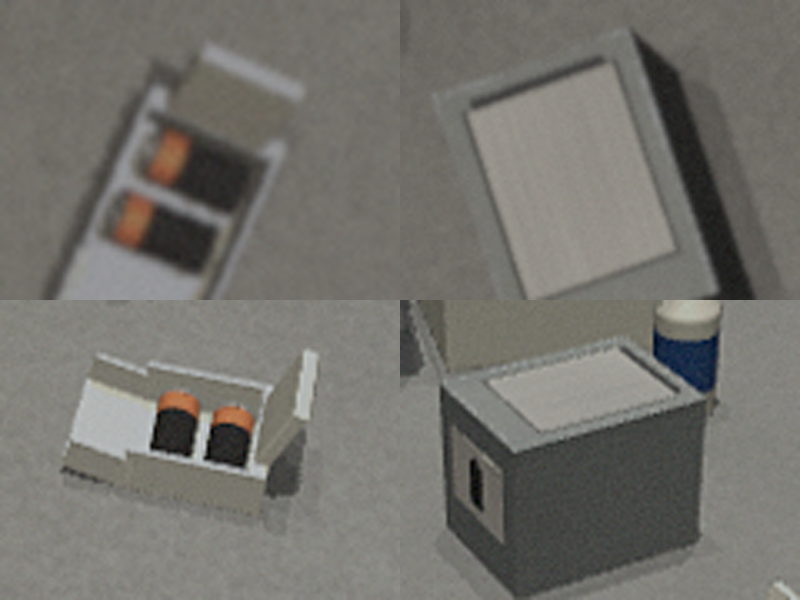

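```bash
cat >> h.py <<'E'
from scipy.optimize import least_squares
def fitpose(obs,x0):
    "obs: list of (cam, uv, local xyz); solve x,y,z,yaw"
    def f(p):
        c,s=np.cos(p[3]),np.sin(p[3]); Rz=np.array([[c,-s,0],[s,c,0],[0,0,1]])
        return np.concatenate([proj(k,Rz@np.array(l)+p[:3])-u for k,u,l in obs])
    r=least_squares(f,x0,loss="soft_l1"); return r.x,np.round(r.fun.reshape(-1,2),1)
E
python3 - <<'E'
from h import *
T=cam(robot.read_camera("top"));S=cam(robot.read_camera("side"))
import pickle; pickle.dump((T,S),open("cams.pkl","wb"))
tt=lambda x,y:np.array([100+(x-400)/10*3,165+y*.3]); ss=lambda x,y:np.array([250+(x-400)*.3,120+(y-300)*.3])
a,b,w=.085,-.1,.067; H=-.145
obs=[(T,tt(435,95),(a,w,0)),(T,tt(628,30),(a,-w,0)),(T,tt(718,295),(b,-w,0)),
 (S,ss(443,382),(b,w,0)),(S,ss(518,452),(b,-w,0)),(S,ss(703,400),(a,-w,0)),(S,ss(615,340),(a,w,0)),
 (S,ss(518,597),(b,-w,H)),(S,ss(703,540),(a,-w,H)),(S,ss(447,525),(b,w,H))]
x,r=fitpose(obs,[.57,.3,.145,.3]);print(np.round(x,4),r.tolist())
t5=lambda x,y:np.array([395+x/5,195+y/5]); s3=lambda x,y:np.array([290+x*.3,310+(y-300)*.3])
print(tri(T,t5(255,72),S,s3(307,384)))
E
```

```text
[0.5674 0.3103 0.1429 0.3206] [[-0.3, -0.3], [-0.0, -1.6], [0.2, -1.8], [-1.7, 0.3], [-1.7, 0.1], [0.5, -0.5], [2.0, -1.2], [-0.8, 1.1], [-2.4, 0.7], [-0.7, 0.5]]
(array([ 0.5796826 , -0.33936287,  0.0838826 ]), [array([ 0.1, -0.5]), array([-0.6,  0.1])])
```

drive_tool(
  increments=[
    [2, -4, 6, 0, 8.5],
    [27.5, -88.6, 8, 0, 8.5],
    [27.5, -88.6, 8, 0, 8.5],
    [27.5, -88.6, 8, 0, 8.5],
    [27.5, -88.6, 8, 0, 8.5],
    [27.5, -88.6, 8, 0, 8.5],
    [27.5, -88.6, 8, 0, 8.5],
    [27.5, -88.6, 8, 0, 8.5],
    [27.5, -88.6, 8, 0, 8.5],
    [27.5, -88.6, 8, 0, 8.5],
  ],
)

```text
clock: 2.35
tcp_pos: [0.4552, -0.0122, 0.2619]
ee_rot: [0.16, 0.689, -0.159, 0.689]
wrist_force: [0.8, 0.3, 0.3]
opening: 0.0853
```

drive_tool(
  increments=[
    [9.5, -31.3, 1, 0, 8.5],
    [9.5, -31.3, 1, 0, 8.5],
    [9.5, -31.3, 1, 0, 8.5],
    [9.5, -31.3, 1, 0, 8.5],
    [9.5, -31.3, 1, 0, 8.5],
    [9.5, -31.3, 1, 0, 8.5],
    [9.5, -31.3, 1, 0, 8.5],
  ],
)

```text
clock: 3.22
tcp_pos: [0.5496, -0.3237, 0.271]
ee_rot: [0.16, 0.689, -0.16, 0.688]
wrist_force: [0.1, 0.7, -0.5]
opening: 0.0854
```

```bash
python3 - <<'E'
from h import *
import pickle
s=robot.read_state();print(s["tcp_pos"],s["qd"].round(2))
d=robot.read_camera("wrist");c=cam(d);pickle.dump(c,open("w1.pkl","wb"))
cv2.imwrite("pics/w1.png",d["frame"][:,:,::-1])
for n in ["tray_handle","cell1_center"]:
    for r in robot.trace("wrist",n): print(n,round(r["p"],2),r["centre"])
print(proj(c,[.58,-.339,.084]))
E
```

```text
[ 0.54958105 -0.32373623  0.27097415] [-0.04 -0.03 -0.01  0.03 -0.   -0.   -0.01]
tray_handle 0.96 [61.4, 111.4]
tray_handle 0.81 [139.2, 499.4]
tray_handle 0.71 [164.3, 322.0]
tray_handle 0.16 [182.1, 313.0]
cell1_center 0.56 [183.6, 312.7]
[317.62032284 240.34083926]
```

View pics/w1.png

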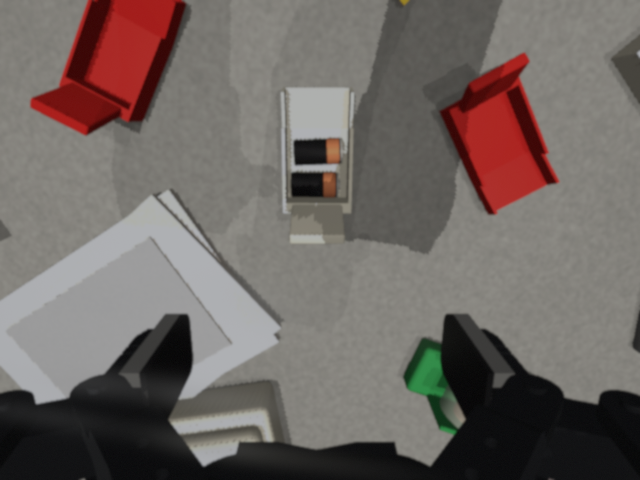

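```bash
python3 - <<'E'
from h import *
import pickle
T,S=pickle.load(open("cams.pkl","rb"));W=pickle.load(open("w1.pkl","rb"))
t5=lambda x,y:np.array([395+x/5,195+y/5]); s3=lambda x,y:np.array([290+x*.3,310+(y-300)*.3])
o=[(W,(286,88),(-.128,-.034,-.054)),(W,(351,88),(-.128,.034,-.054)),(W,(283,212),(-.008,-.034,-.028)),(W,(353,212),(-.008,.034,-.028)),
(W,(290.5,242),(.0076,-.025,.021)),(W,(344.5,242),(.0076,.025,.021)),
(T,t5(255,72),(.0076,0,.021)),(S,s3(307,384),(.0076,0,.021)),(S,s3(65,472),(-.128,-.034,-.054))]
x,r=fitpose(o,[.573,-.335,.064,-.48]);print(np.round(x,4),np.degrees(x[3]),r.tolist())
R=W[1];print("cam x dir yaw",np.degrees(np.arctan2(R[0,1],R[0,0]))-90)
E
```

```text
[ 0.5748 -0.3363  0.0598 -0.456 ] -26.124768637829785 [[-2.9, 0.0], [1.0, -0.0], [0.8, 0.9], [-1.6, 0.8], [-0.3, -0.7], [0.9, -0.8], [-0.1, -1.2], [0.2, 1.1], [-1.8, -0.9]]
cam x dir yaw -26.185926958906485
```

drive_tool(
  increments=[
    [2.6, -1.25, -6, 0, 8.5],
    [2.6, -1.25, -12, 0, 8.5],
    [2.6, -1.25, -17, 0, 8.5],
    [2.6, -1.25, -20, 0, 8.5],
    [2.6, -1.25, -22.9, 0, 8.5],
    [2.6, -1.25, -22.9, 0, 8.5],
    [2.6, -1.25, -22.9, 0, 4],
    [2.6, -1.25, -22.9, 0, 4],
    [2.6, -1.25, -22.9, 0, 4],
    [2.6, -1.25, -22.9, 0, 4],
  ],
  force=110,
)

```text
clock: 4.62
tcp_pos: [0.578, -0.3362, 0.0449]
ee_rot: [0.159, 0.687, -0.16, 0.691]
wrist_force: [2.8, 1.8, 14.4]
opening: 0.0401
```

```bash
python3 - <<'E'
from h import *
s=robot.read_state();print(s["tcp_pos"],s["opening"],s["wrist_force"])
d=robot.read_camera("side")["frame"][300:400,290:420]; w=robot.read_camera("wrist")["frame"]
W=np.zeros((600,800,3),np.uint8); W[:600,:]=0
W[:300,:390]=cv2.resize(d,(390,300),interpolation=cv2.INTER_CUBIC); W[300:600,:400]=cv2.resize(w,(400,300)); 
t=robot.read_camera("top")["frame"][180:280,380:500]; W[:300,400:760]=cv2.resize(t,(360,300),interpolation=cv2.INTER_CUBIC)
cv2.imwrite("pics/g1.png",W[:,:,::-1])
E
```

```text
[ 0.57797887 -0.33621868  0.04487358] 0.04005137430952613 [ 2.82359598  1.78025797 14.42681467]
```

View pics/g1.png

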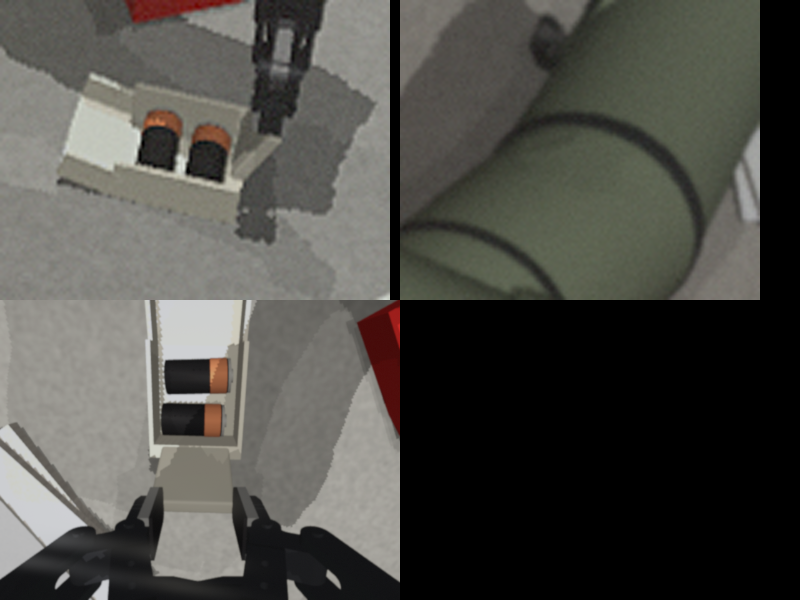

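```bash
python3 - <<'E'
from h import *
import pickle
T,S=pickle.load(open("cams.pkl","rb"))
p=np.array([.578,-.3362,.045]);y=np.array([.4408,.8976,0]);xx=np.array([.8976,-.4408,0])
f=lambda X:np.round((proj(S,X)-[290,300])*3)
for s in (-.02,-.025,.02): print(s,f(p+s*y),f(p+s*y+[0,0,.008]))
g=np.array([.575,-.3363,.062])
for s in(-.025,.025): print("plate top",f(g+s*y+.0076*xx+[0,0,.021]),"plate low",f(g+s*y-.010*xx+[0,0,-.026]))
d=robot.read_camera("wrist");W=cam(d);cv2.imwrite("pics/w2.png",d["frame"][:,:,::-1])
h=lambda X:np.round(proj(W,X)*.625+[0,300])
for s in(-.025,.025): print("w plate top",h(g+s*y+.0076*xx+[0,0,.021]),"low",h(g+s*y-.010*xx+[0,0,-.026]), "tip",h(p+s*.8*y))
cv2.imwrite("pics/w2c.png",cv2.resize(d["frame"][220:420,170:470],(900*8//9,533))[:,:,::-1])
E
```

```text
-0.02 [260. 166.] [261. 158.]
-0.025 [259. 172.] [260. 165.]
0.02 [267. 118.] [269. 110.]
plate top [273. 138.] plate low [237. 179.]
plate top [282.  77.] plate low [248. 119.]
w plate top [155. 508.] low [164. 456.] tip [172. 476.]
w plate top [240. 508.] low [231. 456.] tip [227. 476.]
```

View pics/w2c.png

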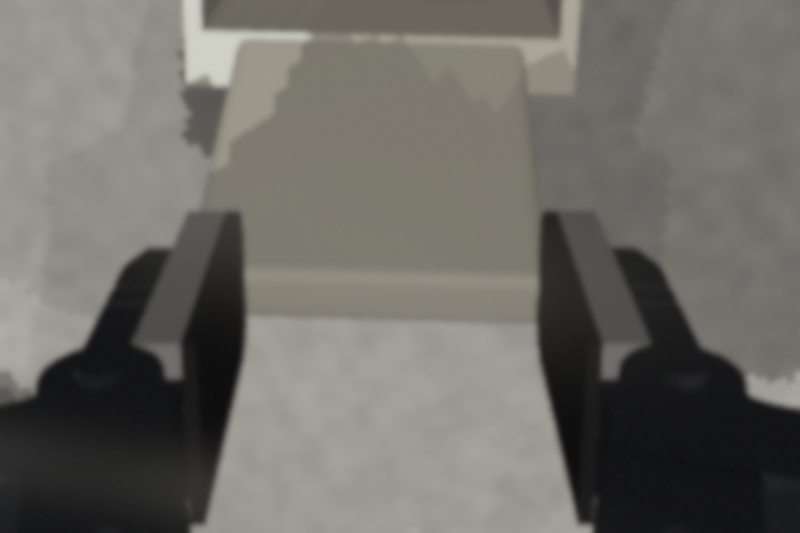

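drive_tool(
  increments=[
    [0, 0, 2, 0, 8.5],
    [0, 0, 3, 0, 8.5],
    [0, 0, 3, 0, 8.5],
    [-0.45, 0.2, 2, 0, 8.5],
    [-0.45, 0.2, 0, 0, 8.5],
    [-0.45, 0.2, -1.5, 0, 8.5],
    [-0.45, 0.2, -2.5, 0, 8.5],
    [-0.45, 0.2, -3, 0, 8.5],
    [-0.45, 0.2, -3, 0, 8.5],
  ],
)

```text
clock: 5.95
tcp_pos: [0.5713, -0.3338, 0.0122]
ee_rot: [0.16, 0.689, -0.16, 0.689]
wrist_force: [0.4, 0.1, 0.2]
opening: 0.0848
```

```bash
python3 - <<'E'
from h import *
s=robot.read_state();print(s["tcp_pos"],s["opening"],s["wrist_force"])
d=robot.read_camera("side")["frame"][290:390,290:420]; w=robot.read_camera("wrist")["frame"][150:400,150:490]
W=np.zeros((600,800,3),np.uint8)
W[:300,:390]=cv2.resize(d,(390,300),interpolation=cv2.INTER_CUBIC); W[:300,392:800]=cv2.resize(w,(408,300)); 
cv2.imwrite("pics/g2.png",W[:300,:,::-1])
E
```

```text
[ 0.57126418 -0.33380887  0.01224272] 0.08478689811484555 [0.3548744  0.08526893 0.22106773]
```

View pics/g2.png

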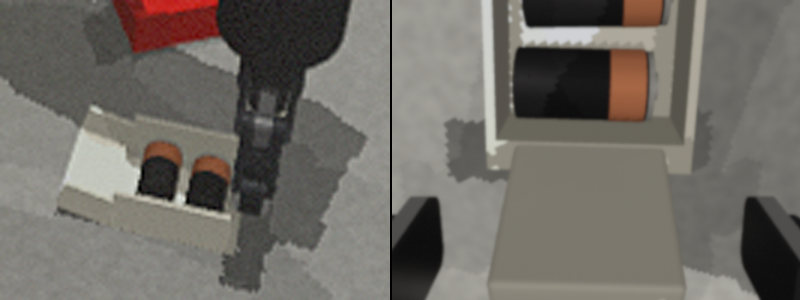

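drive_tool(
  increments=[
    [0, 0, 0, 0, 4],
    [0, 0, 0, 0, 4],
    [0, 0, 0, 0, 4],
    [0, 0, 0, 0, 4],
  ],
  force=110,
)

```text
clock: 6.55
tcp_pos: [0.5719, -0.334, 0.0133]
ee_rot: [0.16, 0.688, -0.16, 0.689]
wrist_force: [-0.7, 0.5, 9.8]
opening: 0.048
```

drive_tool(
  increments=[
    [0, 0, 0.5, 0, 4],
    [0, 0, 1, 0, 4],
    [0, 0, 2, 0, 4],
    [0, 0, 3, 0, 4],
    [0, 0, 4, 0, 4],
    [0, 0, 5, 0, 4],
    [0, 0, 5, 0, 4],
  ],
)

```text
clock: 7.42
tcp_pos: [0.5718, -0.334, 0.0634]
ee_rot: [0.16, 0.688, -0.16, 0.689]
wrist_force: [-0.1, 0.3, -4.0]
opening: 0.0477
```

```bash
python3 - <<'E'
from h import *
s=robot.read_state();print(s["tcp_pos"],s["opening"],s["wrist_force"],s["wrist_torque"])
d=robot.read_camera("side")["frame"][255:405,270:440]; w=robot.read_camera("wrist")["frame"]
W=np.zeros((400,800,3),np.uint8)
W[:360,:408]=cv2.resize(d,(408,360),interpolation=cv2.INTER_CUBIC); W[:294,408:800]=cv2.resize(w,(392,294)); 
cv2.imwrite("pics/g3.png",W[:,:,::-1])
E
```

```text
[ 0.57178869 -0.33403033  0.06343318] 0.0477493399811401 [-0.09243305  0.31429634 -3.96475475] [-0.10487603 -0.08071164 -0.05300769]
```

View pics/g3.png

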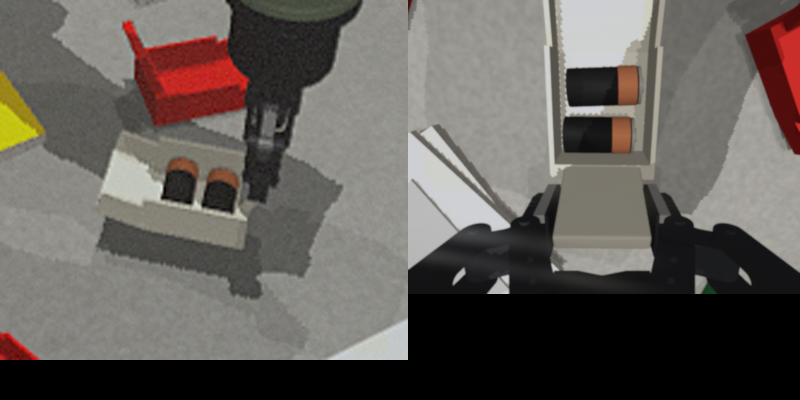

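drive_tool(
  increments=[
    [0, 0.7, 2, -0.03, 4],
    [0.3, 2, 4, -0.08, 4],
    [0.8, 4, 6.5, -0.13, 4],
    [1.3, 6.5, 9, -0.18, 4],
    [1.8, 9, 11.5, -0.23, 4],
    [2.3, 11.5, 13, -0.28, 4],
    [2.8, 14, 13.7, -0.33, 4],
    [3.3, 16.5, 13.7, -0.38, 4],
    [3.8, 19, 13.7, -0.43, 4],
    [4.3, 21.5, 13.7, -0.48, 4],
  ],
)

```text
clock: 8.78
tcp_pos: [0.6142, -0.1179, 0.199]
ee_rot: [0.319, 0.631, -0.32, 0.631]
wrist_force: [1.3, -0.2, -4.2]
opening: 0.0485
```

drive_tool(
  increments=[
    [0.5, 2.5, 0, -0.05, 4],
    [1, 5, 0, -0.1, 4],
    [1.3, 7.5, 0, -0.15, 4],
    [1.5, 10, 0, -0.2, 4],
    [1.7, 12.5, 0, -0.25, 4],
    [1.7, 15, 0, -0.3, 4],
    [1.7, 17.5, 0, -0.314, 4],
    [1.7, 19.5, 0, -0.314, 4],
    [1.7, 21, 0, -0.314, 4],
    [1.7, 21.5, 0, -0.314, 4],
  ],
)

```text
clock: 10.02
tcp_pos: [0.6313, 0.0969, 0.1993]
ee_rot: [0.413, 0.574, -0.413, 0.574]
wrist_force: [-0.2, -1.1, -3.4]
opening: 0.0484
```

```bash
python3 - <<'E'
from h import *
import pickle
d=robot.read_camera("wrist");c=cam(d);pickle.dump(c,open("w3.pkl","wb"))
f=d["frame"].copy();cv2.imwrite("pics/w3raw.png",f[:,:,::-1])
x,y,yaw=.5674,.3103,.3206;R=np.array([[np.cos(yaw),-np.sin(yaw)],[np.sin(yaw),np.cos(yaw)]])
for X,Y in((85,67),(85,-67),(-100,-67),(-100,67),(67.5,52.5),(67.5,-52.5),(-67.5,-52.5),(-67.5,52.5)):
    q=R@[X/1e3,Y/1e3]+[x,y]; u=proj(c,[*q,.145]); print(X,Y,u.round(1)); cv2.circle(f,tuple(int(v) for v in u),3,(255,0,255),1)
cv2.imwrite("pics/w3.png",f[:,:,::-1])
for n in ["tray_handle","box_mouth","flap","cell1_center","tray_lip"]:
    for r in robot.trace("wrist",n):
        yy,xx=np.nonzero(r["pixels"]);print(n,round(r["p"],2),np.round(r["centre"]),yy.min(),yy.max(),xx.min(),xx.max())
E
```

```text
85 67 [ 558. -478.]
85 -67 [512.1 -70. ]
-100 -67 [120.3 -70.5]
-100 67 [  75.3 -478.5]
67.5 52.5 [ 507.5 -425. ]
67.5 -52.5 [ 478.4 -106.6]
-67.5 -52.5 [ 186.5 -107. ]
-67.5 52.5 [ 163.9 -425.3]
tray_handle 0.83 [423. 247.] 360 441 150 268
tray_handle 0.76 [233. 320.] 0 406 220 419
box_mouth 0.62 [  4. 216.] 0 9 191 437
cell1_center 0.81 [197. 311.] 166 228 251 374
tray_lip 0.89 [421. 245.] 360 442 151 268
tray_lip 0.88 [230. 319.] 0 406 220 419
```

View pics/w3.png

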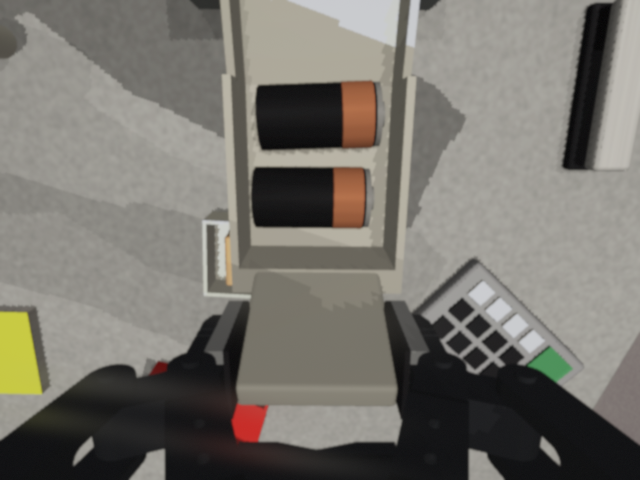

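drive_tool(
  increments=[
    [0, 0, -1.5, 0, 4],
    [0, 0, -3.5, 0, 4],
    [0, 0, -5.5, 0, 4],
    [0, 0, -6.2, 0, 4],
    [-0.16, 0.5, -6.2, 0, 4],
    [-0.38, 1.14, -6.2, 0, 4],
    [-0.6, 1.8, -6.2, 0, 4],
    [-0.75, 2.3, -6.2, 0, 4],
    [-0.82, 2.5, -6.2, 0, 4],
    [-0.82, 2.5, -6.2, 0, 4],
  ],
)

```text
clock: 11.58
tcp_pos: [0.6231, 0.1213, 0.1375]
ee_rot: [0.414, 0.573, -0.414, 0.574]
wrist_force: [0.3, 0.3, -3.4]
opening: 0.0479
```

drive_tool(
  increments=[
    [-0.06, 0.19, 0, 0, 4],
    [-0.13, 0.38, 0, 0, 4],
    [-0.19, 0.57, 0, 0, 4],
    [-0.19, 0.57, 0, 0, 4],
  ],
)

```text
clock: 12.08
tcp_pos: [0.6214, 0.1266, 0.1376]
ee_rot: [0.414, 0.573, -0.414, 0.574]
wrist_force: [-0.1, -2.4, -1.7]
opening: 0.0484
```

drive_tool(
  increments=[
    [-0.06, 0.19, 0, 0, 4],
    [-0.13, 0.38, 0, 0, 4],
    [-0.19, 0.57, 0, 0, 4],
    [-0.19, 0.57, 0, 0, 4],
  ],
)

```text
clock: 12.58
tcp_pos: [0.6212, 0.1273, 0.1388]
ee_rot: [0.414, 0.571, -0.415, 0.575]
wrist_force: [6.4, -26.1, 8.3]
opening: 0.0478
```

```bash
python3 - <<'E'
from h import *
a=cv2.imread("pics/w3raw.png"); d=robot.read_camera("wrist"); b=d["frame"][:,:,::-1]; cv2.imwrite("pics/w4raw.png",b)
s=robot.read_state();print(s["tcp_pos"].round(4),s["wrist_force"].round(1),s["wrist_torque"].round(2))
for r in robot.trace("wrist","cell1_center"):
    n,l,st,ce=cv2.connectedComponentsWithStats(r["pixels"].astype(np.uint8)); print(round(r["p"],2),st[1:].tolist())
# row shift of features: plate/rear wall boundary and wall notch by template matching
for nm,(y0,y1,x0,x1) in dict(rearwall=(240,300,225,300),rearwallR=(240,300,350,410),notchL=(55,105,215,245),notchR=(55,105,395,425),plate=(300,420,240,400)).items():
    t=a[y0:y1,x0:x1]; m=cv2.matchTemplate(b,t,cv2.TM_CCOEFF_NORMED)[max(0,y0-60):y0+60,max(0,x0-30):x0+30]
    _,v,_,p=cv2.minMaxLoc(m); print(nm,round(v,2),"dx,dy",p[0]+max(0,x0-30)-x0,p[1]+max(0,y0-60)-y0)
E
```

```text
[0.6212 0.1272 0.1387] [  6.  -25.2   8. ] [-5.67 -1.03  0.63]
0.88 [[249, 144, 126, 65, 7560]]
rearwall 0.57 dx,dy 1 1
rearwallR 0.97 dx,dy -1 0
notchL 0.96 dx,dy -1 1
notchR 0.92 dx,dy -1 0
plate 0.89 dx,dy 0 0
```

drive_tool(
  increments=[
    [0, 0, 0, 0, 4],
    [0, 0, 0, 0, 4],
    [0, 0, 0, 0, 4],
  ],
  force=60,
)

```text
clock: 13.05
tcp_pos: [0.6212, 0.1272, 0.1387]
ee_rot: [0.414, 0.571, -0.415, 0.575]
wrist_force: [5.9, -25.0, 7.8]
opening: 0.0485
```

drive_tool(
  increments=[
    [0, 0, 0, 0, 4],
    [0, 0, 0, 0, 4],
    [0, 0, 0, 0, 4],
  ],
  force=30,
)

```text
clock: 13.42
tcp_pos: [0.6212, 0.1272, 0.1387]
ee_rot: [0.414, 0.571, -0.415, 0.575]
wrist_force: [6.9, -24.8, 7.3]
opening: 0.0481
```

drive_tool(
  increments=[
    [0, 0, 0.3, 0, 4],
    [0, 0, 0.6, 0, 4],
    [0, 0, 0.9, 0, 4],
    [0, 0, 1.2, 0, 4],
  ],
  force=40,
)

```text
clock: 13.92
tcp_pos: [0.6196, 0.1307, 0.1493]
ee_rot: [0.413, 0.573, -0.415, 0.574]
wrist_force: [3.1, -8.5, -7.5]
opening: 0.0476
```

```bash
cat > tilt.py <<'E'
from h import *
a=cv2.imread("pics/w3raw.png"); d=robot.read_camera("wrist"); b=np.ascontiguousarray(d["frame"][:,:,::-1])
s=robot.read_state();print(s["clock"],s["tcp_pos"].round(4),s["wrist_force"].round(1),s["wrist_torque"].round(2),s["opening"].round(4))
for r in robot.trace("wrist","cell1_center"):
    n,l,st,ce=cv2.connectedComponentsWithStats(r["pixels"].astype(np.uint8)); print("cells",round(r["p"],2),st[1:].tolist())
for nm,(y0,y1,x0,x1) in dict(rearwallR=(240,300,350,410),notchL=(55,105,215,245),notchR=(55,105,395,425),plate=(300,420,240,400)).items():
    t=a[y0:y1,x0:x1]; m=cv2.matchTemplate(b,t,cv2.TM_CCOEFF_NORMED)[max(0,y0-60):y0+60,max(0,x0-30):x0+30]
    _,v,_,p=cv2.minMaxLoc(m); print(nm,round(v,2),"dx,dy",p[0]+max(0,x0-30)-x0,p[1]+max(0,y0-60)-y0)
E
python3 tilt.py
```

```text
Traceback (most recent call last):
  File "tilt.py", line 3, in <module>
    s=robot.read_state();print(s["clock"],s["tcp_pos"].round(4),s["wrist_force"].round(1),s["wrist_torque"].round(2),s["opening"].round(4))
                                                                                                                     ^^^^^^^^^^^^^^^^^^
AttributeError: 'float' object has no attribute 'round'
```

```bash
sed -i 's/,s\["opening"\].round(4)/,s["opening"]/' tilt.py; python3 tilt.py
```

```text
14.025 [0.6197 0.1307 0.1495] [ 3.  -8.7 -5.9] [-3.09 -1.01  0.18] 0.047915139493666214
cells 0.7 [[222, 0, 193, 406, 53642], [309, 130, 36, 3, 76], [263, 133, 3, 1, 3]]
rearwallR 0.87 dx,dy -1 5
notchL 0.96 dx,dy 2 10
notchR 0.84 dx,dy -4 9
plate 0.89 dx,dy 0 0
```

drive_tool(
  increments=[
    [-0.06, 0.19, 0.3, 0, 4],
    [-0.06, 0.19, 0.6, 0, 4],
    [-0.09, 0.28, 0.9, 0, 4],
    [-0.09, 0.28, 1.1, 0, 4],
  ],
)

```text
clock: 14.58
tcp_pos: [0.6184, 0.1349, 0.1604]
ee_rot: [0.413, 0.573, -0.414, 0.574]
wrist_force: [2.4, -4.4, -5.1]
opening: 0.0481
```

```bash
python3 tilt.py
```

```text
14.625 [0.6185 0.1349 0.1607] [ 1.  -5.6 -4.2] [-1.84 -0.4   0.21] 0.04791967169711962
cells 0.87 [[252, 141, 121, 62, 7003]]
rearwallR 0.65 dx,dy -1 10
notchL 0.94 dx,dy 5 20
notchR 0.83 dx,dy -7 28
plate 0.87 dx,dy 0 1
```

drive_tool(
  increments=[
    [0.1, -0.3, 0, 0, 4],
    [0.35, -1, 0.3, 0, 4],
    [0.65, -2, 1, 0.03, 4],
    [0.95, -3, 2, 0.08, 4],
    [1.2, -3.6, 3.2, 0.15, 4],
    [1.3, -3.8, 4.4, 0.23, 4],
    [1.3, -3.4, 5.4, 0.31, 4],
    [1.2, -2.6, 6, 0.39, 4],
    [1, -1.4, 6.4, 0.47, 4],
    [0.8, 0.2, 6.5, 0.55, 4],
  ],
  force=110,
)

```text
clock: 15.92
tcp_pos: [0.6268, 0.1368, 0.2265]
ee_rot: [0.242, 0.664, -0.241, 0.665]
wrist_force: [0.5, 0.0, -2.9]
opening: 0.0479
```

drive_tool(
  increments=[
    [0, 1.7, 0, 0.08, 4],
    [0, 3.4, 0, 0.17, 4],
    [0, 5.1, 0, 0.26, 4],
    [0, 6.8, 0, 0.35, 4],
    [0, 8.5, 0, 0.44, 4],
    [0, 10.2, 0, 0.54, 4],
    [0, 11.9, 0, 0.64, 4],
    [0, 13.2, 0, 0.74, 4],
    [0, 14, 0, 0.82, 4],
    [0, 14.4, 0, 0.88, 4],
  ],
)

```text
clock: 17.18
tcp_pos: [0.6268, 0.2812, 0.226]
ee_rot: [-0.065, 0.704, 0.065, 0.704]
wrist_force: [-0.3, -0.5, -3.0]
opening: 0.0479
```

```bash
python3 tilt.py
```

```text
17.225 [0.6268 0.2816 0.226 ] [-0.2  1.  -3.7] [ 0.09 -0.1   0.01] 0.048098513180093325
cells 0.65 [[250, 136, 124, 64, 7351]]
rearwallR 0.62 dx,dy -2 9
notchL 0.82 dx,dy 24 19
notchR 0.93 dx,dy -5 16
plate 0.88 dx,dy 0 0
```

drive_tool(
  increments=[
    [-0.1, 0.6, 0, 0.03, 4],
    [-0.3, 1.6, 0, 0.07, 4],
    [-0.5, 2.8, 0, 0.11, 4],
    [-0.7, 3.8, 0, 0.137, 4],
    [-0.8, 4.5, 0, 0.137, 4],
    [-0.8, 4.57, 0, 0.137, 4],
  ],
)

```text
clock: 18.02
tcp_pos: [0.6182, 0.3278, 0.2253]
ee_rot: [-0.112, 0.698, 0.112, 0.698]
wrist_force: [0.4, 0.2, -3.6]
opening: 0.048
```

```bash
python3 tilt.py; python3 - <<'E'
from h import *
d=robot.read_camera("wrist");c=cam(d)
f=d["frame"].copy();s=robot.read_camera("side")["frame"][60:210,180:370]
x,y,yaw=.5674,.3103,.3206;R=np.array([[np.cos(yaw),-np.sin(yaw)],[np.sin(yaw),np.cos(yaw)]])
for X,Y in((85,67),(85,-67),(-100,-67),(-100,67),(67.5,52.5),(67.5,-52.5),(-67.5,-52.5),(-67.5,52.5)):
    u=proj(c,[*(R@[X/1e3,Y/1e3]+[x,y]),.145]); print(X,Y,u.round()); cv2.circle(f,tuple(int(v) for v in u),4,(255,0,255),2)
W=np.zeros((330,800,3),np.uint8);W[:300,:400]=cv2.resize(f,(400,300));W[:316,400:]=cv2.resize(s,(400,316),interpolation=cv2.INTER_CUBIC)
cv2.imwrite("pics/p10.png",W[:,:,::-1])
E
```

```text
18.075 [0.6184 0.3273 0.2254] [ 0.   1.  -3.3] [ 0.05 -0.15 -0.06] 0.0479048705597414
cells 0.79 [[251, 136, 122, 63, 7206]]
rearwallR 0.65 dx,dy -1 9
notchL 0.81 dx,dy 24 19
notchR 0.89 dx,dy -5 16
plate 0.87 dx,dy 0 0
85 67 [421. 282.]
85 -67 [217. 283.]
-100 -67 [193. -41.]
-100 67 [444. -42.]
67.5 52.5 [401. 257.]
67.5 -52.5 [238. 257.]
-67.5 -52.5 [224.  26.]
-67.5 52.5 [413.  26.]
```

View pics/p10.png

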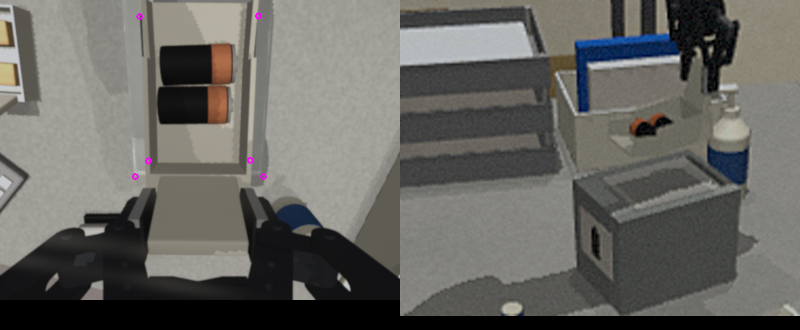

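drive_tool(
  increments=[
    [-0.1, 0, -1, 0, 4],
    [-0.19, -0.06, -2.5, 0, 4],
    [-0.19, -0.06, -4, 0, 4],
    [-0.19, -0.06, -5, 0, 4],
    [-0.19, -0.06, -6, 0, 4],
    [-0.19, -0.06, -6.5, 0, 4],
    [-0.19, -0.06, -6.5, 0, 4],
  ],
)

```text
clock: 19.1
tcp_pos: [0.6165, 0.3265, 0.1603]
ee_rot: [-0.112, 0.698, 0.112, 0.698]
wrist_force: [0.1, -1.2, -2.3]
opening: 0.048
```

drive_tool(
  increments=[
    [0, 0, -0.3, 0, 4],
    [0, 0, -0.4, 0, 4],
    [0, 0, -0.4, 0, 4],
  ],
)

```text
clock: 19.48
tcp_pos: [0.6169, 0.3267, 0.1571]
ee_rot: [-0.112, 0.698, 0.112, 0.699]
wrist_force: [-0.0, -0.9, 4.8]
opening: 0.0479
```

drive_tool(
  increments=[
    [-0.19, -0.06, 0, 0, 4],
    [-0.38, -0.13, 0, 0, 4],
    [-0.57, -0.19, 0, 0, 4],
    [-0.57, -0.19, 0, 0, 4],
  ],
)

```text
clock: 19.98
tcp_pos: [0.6119, 0.325, 0.157]
ee_rot: [-0.112, 0.697, 0.112, 0.699]
wrist_force: [8.5, 2.9, 3.7]
opening: 0.0479
```

drive_tool(
  increments=[
    [0, 0, 0.2, 0, 4],
    [-0.2, -0.07, 0.5, 0, 4],
    [-0.45, -0.15, 0.8, 0, 4],
    [-0.8, -0.27, 1.1, 0, 4],
    [-1.14, -0.38, 1.4, 0, 4],
    [-1.14, -0.38, 1.4, 0, 4],
  ],
  force=40,
)

```text
clock: 20.72
tcp_pos: [0.6004, 0.3211, 0.1711]
ee_rot: [-0.112, 0.697, 0.112, 0.699]
wrist_force: [7.3, 1.4, 1.1]
opening: 0.048
```

```bash
python3 tilt.py
```

```text
20.775 [0.6004 0.3211 0.171 ] [8.  1.9 1.6] [ 0.49 -2.11  0.27] 0.04802471198446476
cells 0.59 [[254, 155, 116, 60, 6324]]
cells 0.56 [[210, 52, 28, 254, 4544], [399, 52, 27, 256, 4491]]
rearwallR 0.47 dx,dy -30 -56
notchL 0.79 dx,dy 28 43
notchR 0.89 dx,dy -12 41
plate 0.85 dx,dy 1 3
```

drive_tool(
  increments=[
    [-0.27, -0.09, 0.3, 0, 4],
    [-0.55, -0.18, 0.6, 0, 4],
    [-0.82, -0.27, 0.9, 0, 4],
    [-1.11, -0.37, 1.2, 0, 4],
    [-1.45, -0.48, 1.45, 0, 4],
    [-1.8, -0.6, 1.7, 0, 4],
    [-2.2, -0.73, 1.95, 0, 4],
    [-2.56, -0.85, 2.2, 0, 4],
    [-2.56, -0.85, 2.2, 0, 4],
  ],
)

```text
clock: 21.95
tcp_pos: [0.5749, 0.3127, 0.1932]
ee_rot: [-0.111, 0.697, 0.112, 0.699]
wrist_force: [8.9, 2.8, 2.9]
opening: 0.048
```

```bash
python3 tilt.py
```

```text
22.0 [0.575  0.3128 0.1932] [8.5 3.  3.9] [ 0.68 -2.35  0.03] 0.04782084259294192
rearwallR 0.21 dx,dy -7 -60
notchL 0.65 dx,dy 15 57
notchR 0.7 dx,dy 3 -55
plate 0.74 dx,dy 2 8
```

drive_tool(
  increments=[
    [-0.35, -0.12, 0.2, 0, 4],
    [-0.7, -0.23, 0.35, 0, 4],
    [-1.05, -0.35, 0.5, 0, 4],
    [-1.4, -0.47, 0.65, 0, 4],
    [-1.75, -0.58, 0.75, 0, 4],
    [-2.1, -0.7, 0.8, 0, 4],
    [-2.45, -0.81, 0.85, 0, 4],
    [-2.75, -0.91, 0.9, 0, 4],
    [-2.75, -0.91, 0.9, 0, 4],
  ],
)

```text
clock: 23.18
tcp_pos: [0.5487, 0.3044, 0.2036]
ee_rot: [-0.111, 0.696, 0.112, 0.701]
wrist_force: [12.3, 3.8, 14.5]
opening: 0.048
```

```bash
python3 - <<'E'
from h import *
s=robot.read_state();print(s["clock"],s["tcp_pos"].round(4),s["wrist_force"].round(1),s["opening"])
f=robot.read_camera("wrist")["frame"];s=robot.read_camera("side")["frame"][40:190,200:390]
W=np.zeros((330,800,3),np.uint8);W[:300,:400]=cv2.resize(f,(400,300));W[:316,400:]=cv2.resize(s,(400,316),interpolation=cv2.INTER_CUBIC)
cv2.imwrite("pics/p11.png",W[:,:,::-1])
for c in("wrist","side"):
  for r in robot.trace(c,"cell1_center"): print(c,round(r["p"],2),np.round(r["centre"]),r["pixels"].sum())
E
```

```text
23.175 [0.5487 0.3044 0.2036] [12.3  3.8 14.5] 0.04795546634898919
wrist 0.58 [217. 308.] 4725
```

View pics/p11.png

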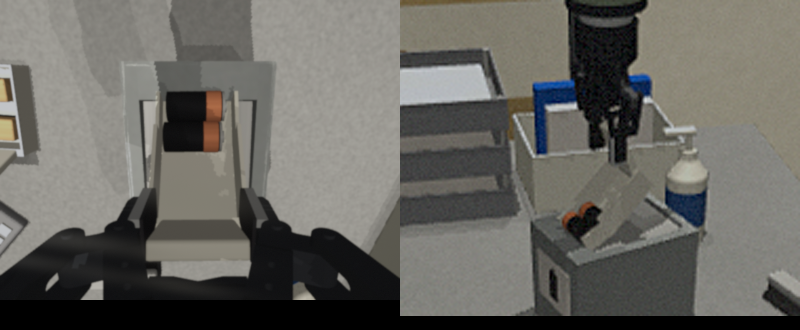

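drive_tool(
  increments=[
    [0.38, 0.13, 0, 0, 4],
    [0.66, 0.22, -0.5, 0, 4],
    [0.95, 0.32, -1.2, 0, 4],
    [1.33, 0.44, -2, 0, 4],
    [1.71, 0.57, -2.7, 0, 4],
    [2.2, 0.73, -3.2, 0, 4],
    [2.75, 0.91, -3.5, 0, 4],
    [3.42, 1.13, -3.6, 0, 4],
    [4.2, 1.4, -3.6, 0, 4],
    [4.9, 1.63, -3.6, 0, 4],
  ],
  force=110,
)

```text
clock: 24.62
tcp_pos: [0.5959, 0.3197, 0.1656]
ee_rot: [-0.112, 0.698, 0.112, 0.698]
wrist_force: [-1.4, -1.0, -0.2]
opening: 0.048
```

```bash
python3 - <<'E'
from h import *
s=robot.read_state();print(s["clock"],s["tcp_pos"].round(4),s["wrist_force"].round(1),s["opening"])
for i in range(2):
  for c in("wrist","side"):
    f=robot.read_camera(c)["frame"]; cv2.imwrite(f"pics/q{c}{i}.png",f[:,:,::-1])
    for r in robot.trace(c,"cell1_center"): print(c,round(r["p"],2),np.round(r["centre"]),r["pixels"].sum())
# copper pixels in wrist image
h=cv2.cvtColor(f,cv2.COLOR_RGB2HSV)
f=robot.read_camera("wrist")["frame"].astype(int); m=(f[...,0]>f[...,2]+50)&(f[...,0]<220)
n,l,st,ce=cv2.connectedComponentsWithStats(m.astype(np.uint8)); print([ (st[k].tolist()) for k in range(1,n) if st[k,4]>60])
E
```

```text
24.625 [0.5959 0.3197 0.1656] [-1.4 -1.  -0.2] 0.04804162696138539
wrist 0.82 [ 64. 306.] 1194
wrist 0.93 [ 65. 309.] 1256
[[324, 57, 19, 18, 317]]
```

```bash
python3 - <<'E'
from h import *
d=robot.read_camera("wrist");c=cam(d)
for r in robot.trace("wrist","cell1_center"):
    yy,xx=np.nonzero(r["pixels"]);w=xx.max()-xx.min()+1;dep=425*.05/w
    print(r["p"],yy.min(),yy.max(),xx.min(),xx.max(),"depth",dep)
    K,R,t=c; u=(xx.mean(),yy.mean()); X=R.T@(np.linalg.inv(K)@np.r_[u,1]*dep-t); print(X.round(3))
    b=np.array([[np.cos(.3206),np.sin(.3206)],[-np.sin(.3206),np.cos(.3206)]])@(X[:2]-[.5674,.3103]);print("box XY",b.round(3))
for r in robot.trace("wrist","flap")+robot.trace("wrist","tray_lip"):
    yy,xx=np.nonzero(r["pixels"]);print(r["p"],yy.min(),yy.max(),xx.min(),xx.max(),len(yy))
E
```

```text
0.62 56 72 273 348 depth 0.27960526315789475
[0.496 0.281 0.044]
box XY [-0.077 -0.005]
0.77 98 312 222 412 13314
0.59 128 418 235 399 40454
```

drive_tool(
  increments=[
    [0.3, 0.1, 0, 0, 4],
    [0.4, 0.13, 0, 0, 4],
    [0.4, 0.13, 0, 0, 4],
    [0.4, 0.13, 0, 0, 4],
    [0.4, 0.13, 0, 0, 4],
  ],
)

```text
clock: 25.9
tcp_pos: [0.5993, 0.3208, 0.1654]
ee_rot: [-0.112, 0.698, 0.112, 0.698]
wrist_force: [-1.8, -0.6, -0.3]
opening: 0.0481
```

```bash
python3 - <<'E'
from h import *
d=robot.read_camera("wrist");c=cam(d);f=d["frame"]
for n in("cell1_center","flap","tray_lip"):
  for r in robot.trace("wrist",n):
    yy,xx=np.nonzero(r["pixels"]);print(n,round(r["p"],2),yy.min(),yy.max(),xx.min(),xx.max(),len(yy))
a=cv2.resize(f[20:170,200:430],(800,522),interpolation=cv2.INTER_CUBIC); a=np.clip(a.astype(float)*1.6,0,255).astype(np.uint8)
cv2.imwrite("pics/zoom.png",a[:,:,::-1])
# row profile of brightness mid columns
print([int(v) for v in f[20:140:4,270:350].mean((1,2))])
E
```

```text
cell1_center 0.59 46 66 272 350 1507
flap 0.56 93 311 222 412 13790
tray_lip 0.82 125 418 234 398 40899
[103, 103, 102, 102, 102, 101, 85, 42, 39, 36, 34, 30, 37, 89, 91, 83, 80, 79, 88, 114, 114, 113, 113, 113, 113, 113, 113, 112, 112, 110]
```

drive_tool(
  increments=[
    [0, 0, 1, 0, 4],
    [0, 0, 3, 0, 4],
    [0, 0, 6, 0, 4],
    [0, 0, 9, 0, 4],
    [0, 0, 11.5, 0, 4],
    [0, -2, 12, -0.05, 4],
    [-0.5, -6, 12, -0.15, 4],
    [-1, -10, 12, -0.25, 4],
    [-1.5, -14, 12, -0.35, 4],
    [-2, -18, 12, -0.45, 4],
  ],
)

```text
clock: 27.35
tcp_pos: [0.5788, 0.1383, 0.2854]
ee_rot: [0.049, 0.705, -0.049, 0.705]
wrist_force: [1.1, 0.1, -1.5]
opening: 0.0477
```

drive_tool(
  increments=[
    [-0.5, -4.5, 0, -0.1, 4],
    [-1.2, -9, 0, -0.2, 4],
    [-2, -13.5, 0, -0.327, 4],
    [-3, -18, 0, -0.327, 4],
    [-4, -23, 0, -0.327, 4],
    [-5, -28, 0, -0.327, 4],
    [-6, -33, 0, -0.327, 4],
    [-7, -38, -2, -0.327, 4],
    [-7.6, -42, -4, -0.327, 4],
    [-7.6, -44, -6, -0.327, 4],
  ],
)

```text
clock: 28.6
tcp_pos: [0.5013, -0.3023, 0.2249]
ee_rot: [0.163, 0.688, -0.163, 0.688]
wrist_force: [1.0, 0.5, -1.9]
opening: 0.048
```

```bash
python3 - <<'E'
from h import *
s=robot.read_state();print(s["clock"],s["tcp_pos"].round(4),s["wrist_force"].round(1),s["opening"])
for c in("top","side"):
  d=robot.read_camera(c);f=d["frame"]; cv2.imwrite(f"pics/r{c}.png",f[:,:,::-1])
  for n in("cell1_center","flap"):
    for r in robot.trace(c,n): print(c,n,round(r["p"],2),np.round(r["centre"]),r["pixels"].sum())
a=cv2.imread("pics/top0.png")[175:260,115:195].astype(int);b=cv2.imread("pics/rtop.png")[175:260,115:195].astype(int);print("box top diff",abs(a-b).mean(), abs(a-b).max())
E
```

```text
28.6 [ 0.5013 -0.3023  0.2249] [ 1.   0.5 -1.9] 0.048019511396286116
top cell1_center 0.63 [218. 153.] 2879
top flap 0.78 [219. 154.] 2866
side flap 0.9 [146. 300.] 667
box top diff 10.459803921568627 20
```

drive_tool(
  increments=[
    [0, 0, -3, 0, 4],
    [0, 0, -6, 0, 4],
    [0, 0, -9, 0, 4],
    [0, 0, -12, 0, 4],
    [0, 0, -14, 0, 4],
    [0, 0, -14.5, 0, 4],
    [0, 0, -14.8, 0, 4],
    [0, 0, -15.1, 0, 4],
    [0, 0, -15.1, 0, 4],
  ],
)

```text
clock: 30.02
tcp_pos: [0.5035, -0.2992, 0.0748]
ee_rot: [0.161, 0.688, -0.161, 0.689]
wrist_force: [-0.3, -0.4, -1.7]
opening: 0.0478
```

drive_tool(
  increments=[
    [0, 0, -0.3, 0, 4],
    [0, 0, -0.6, 0, 4],
    [0, 0, -0.6, 0, 4],
  ],
)

```text
clock: 30.4
tcp_pos: [0.5032, -0.2991, 0.0682]
ee_rot: [0.161, 0.689, -0.161, 0.688]
wrist_force: [-0.0, 0.2, -1.7]
opening: 0.0476
```

drive_tool(
  increments=[
    [0, 0, -0.3, 0, 4],
    [0, 0, -0.6, 0, 4],
    [0, 0, -0.6, 0, 4],
  ],
)

```text
clock: 30.78
tcp_pos: [0.5042, -0.2997, 0.0628]
ee_rot: [0.161, 0.688, -0.161, 0.689]
wrist_force: [1.8, -2.3, 4.0]
opening: 0.0478
```

drive_tool(
  increments=[
    [0.4, -0.2, -0.1, 0, 4],
    [0.9, -0.44, -0.45, 0, 4],
    [1.5, -0.74, -0.9, 0, 4],
    [2.1, -1.03, -1.4, 0, 4],
    [2.7, -1.33, -1.9, 0, 4],
    [3.2, -1.57, -2.4, 0, 4],
    [3.2, -1.57, -2.4, 0, 4],
  ],
  force=40,
)

```text
clock: 31.65
tcp_pos: [0.5362, -0.3156, 0.0384]
ee_rot: [0.161, 0.688, -0.161, 0.689]
wrist_force: [1.8, -1.4, 9.4]
opening: 0.0478
```

```bash
python3 tilt.py; cp pics/w3raw.png pics/x.png
```

```text
31.7 [ 0.5361 -0.3156  0.0386] [ 1.6 -2.1  9.4] [-0.15  0.66  0.16] 0.04756710420209593
rearwallR 0.13 dx,dy -28 52
notchL 0.9 dx,dy 11 59
notchR 0.75 dx,dy -16 59
plate 0.81 dx,dy 1 10
```

```bash
sed -i 's/max(0,y0-60):y0+60/max(0,y0-60):y0+150/' tilt.py; python3 tilt.py
```

```text
31.8 [ 0.536  -0.3156  0.0387] [ 1.3 -1.7  8.3] [-0.14  0.61  0.16] 0.04760394222738241
rearwallR 0.36 dx,dy -23 122
notchL 0.91 dx,dy 11 60
notchR 0.82 dx,dy -15 127
plate 0.81 dx,dy 1 10
```

drive_tool(
  increments=[
    [0.5, -0.25, -0.5, 0, 4],
    [1, -0.49, -1, 0, 4],
    [1.5, -0.74, -1.5, 0, 4],
    [2, -0.98, -2, 0, 4],
    [2.4, -1.18, -2.5, 0, 4],
    [2.4, -1.18, -2.5, 0, 4],
  ],
)

```text
clock: 32.6
tcp_pos: [0.5602, -0.3274, 0.0138]
ee_rot: [0.161, 0.688, -0.161, 0.689]
wrist_force: [1.5, -0.9, 7.0]
opening: 0.0477
```

```bash
python3 tilt.py
```

```text
32.65 [ 0.5601 -0.3274  0.0138] [ 0.7 -1.1  7.9] [-0.43  0.05 -0.08] 0.04777293203653363
rearwallR 0.79 dx,dy -1 3
notchL 0.96 dx,dy -2 8
notchR 0.86 dx,dy -3 6
plate 0.88 dx,dy 0 6
```

drive_tool(
  increments=[
    [0.15, -0.07, -0.2, 0, 4],
    [0.2, -0.1, -0.4, 0, 4],
    [0.2, -0.1, -0.6, 0, 4],
    [0.2, -0.1, -0.6, 0, 4],
  ],
)

```text
clock: 33.2
tcp_pos: [0.5656, -0.3303, 0.0119]
ee_rot: [0.161, 0.685, -0.162, 0.692]
wrist_force: [1.3, 1.9, 55.7]
opening: 0.0479
```

```bash
python3 tilt.py
```

```text
33.25 [ 0.5656 -0.3303  0.012 ] [ 1.5  1.2 55.5] [ 0.2   0.23 -0.29] 0.04771329207645734
rearwallR 0.77 dx,dy 1 -6
notchL 0.94 dx,dy -8 -5
notchR 0.85 dx,dy 2 -5
plate 0.87 dx,dy 0 6
```

drive_tool(
  increments=[
    [0, 0, 0.3, 0, 4],
    [0, 0, 0.4, 0, 4],
    [0, 0, 0.4, 0, 4],
  ],
  force=20,
)

```text
clock: 33.67
tcp_pos: [0.5631, -0.3289, 0.0125]
ee_rot: [0.161, 0.687, -0.162, 0.69]
wrist_force: [3.2, -1.1, 12.5]
opening: 0.0481
```

drive_tool(
  increments=[
    [0, 0, 0, 0, 6],
    [0, 0, 0, 0, 8.5],
    [0, 0, 0, 0, 8.5],
    [0, 0, 0, 0, 8.5],
    [0, 0, 1, 0, 8.5],
    [0, 0, 3, 0, 8.5],
    [0, 0, 7, 0, 8.5],
    [0, 0, 12, 0, 8.5],
    [0, 0, 18, 0, 8.5],
    [0, 0, 22, 0, 8.5],
  ],
)

```text
clock: 34.92
tcp_pos: [0.5615, -0.3282, 0.236]
ee_rot: [0.161, 0.687, -0.162, 0.69]
wrist_force: [-0.7, -0.4, -0.5]
opening: 0.0857
```

```bash
python3 - <<'E'
from h import *
s=robot.read_state();print(s["clock"],s["tcp_pos"].round(4),s["wrist_force"].round(1),s["opening"])
W=np.zeros((600,800,3),np.uint8)
w=robot.read_camera("wrist")["frame"];t=robot.read_camera("top")["frame"];sd=robot.read_camera("side")["frame"]
W[:300,:400]=cv2.resize(w,(400,300)); W[:300,400:]=cv2.resize(sd[90:240,220:420],(400,300),interpolation=cv2.INTER_CUBIC)
W[300:,:400]=cv2.resize(sd[290:410,270:430],(400,300),interpolation=cv2.INTER_CUBIC);W[300:,400:]=cv2.resize(t[150:300,100:300],(400,300),interpolation=cv2.INTER_CUBIC)
cv2.imwrite("pics/p12.png",W[:,:,::-1])
E
```

```text
34.925 [ 0.5615 -0.3282  0.236 ] [-0.7 -0.4 -0.5] 0.08573249515318185
```

View pics/p12.png

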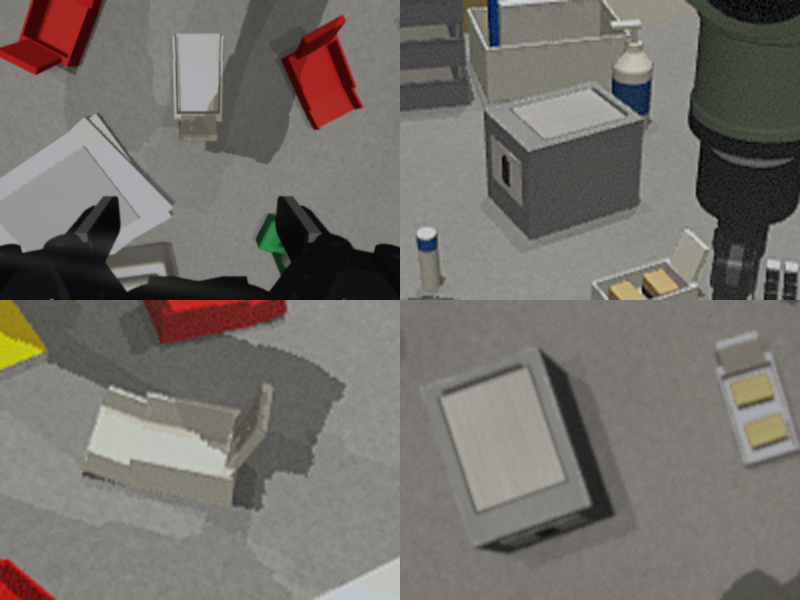

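The tray is empty and stands flat on the desk, free of the gripper. The flap is flush, and no cell shows outside the box.

```bash
python3 -c "
from station import robot
print(robot.read_state()['qd'].round(3)); print(robot.hand_in())"
```

```text
[ 0.005  0.045 -0.021  0.045 -0.009 -0.028  0.008]
the job is handed in; nothing more can be done
None
```

The tray has been emptied into the battery box and stands upright, empty and released, on the desk; I handed the job in at about 35 s of the 72 s allowed.

**How it was done:** The moves cannot tilt the tool, so I pinched the grip plate by its side edges instead of across its thickness. I then tipped the tray by letting it pivot in the grip. A small pre-tilt came from pressing the lip against the box's outer side wall. Inside the opening I pressed the lip against the far inner wall until the tray was tipped roughly 40°, then drew it back so the cells rolled in with the lip on the flap. I held it there for about 1.3 s, lifted it out, pivoted it flat on the desk and let go.

**Last checks:**
- **Tray:** it looks flat on the desk, empty and clear of the open gripper in the final picture. I did not measure its final pose.
- **Flap:** the final picture shows it flush, and its outline in the top view matches the start.
- **Cells:** before I withdrew, one cell showed through the gap at about z = 0.04 m, roughly 100 mm below the box top. The second was never seen inside the box; I take it to be there because it was not in the tray and no camera showed it outside.

**Disagreements and doubts:**
- **First grasp:** it closed on top of the plate, because the fingertips stood about 35–40 mm behind the stated tool point. I re-grasped lower.
- **Tilt:** the pictures suggested about 40°, but the contact height when setting the tray down suggested 28–36°.
- **Set-down force:** the tray was pressed onto the desk with up to about 56 N at the wrist for a moment. That is below the 120 N limit, and it was carried by the tray rather than the gripper's body.

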